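# Shut the tablet tote's gate, then tip the tablets into the gate corner and hold

## Task

While the tablet tote stands on the worktop, slide its orange corner gate fully shut so that no wash tablet can fall out. Then lift the tote by its blue handle and tip it towards the gate corner (down to the front and to the gate's side at once) until all four tablets have slid together into that corner, ready to be let out through the gate. Finish still holding it like that, tilted and clear of the worktop, without spilling a tablet or disturbing the things around.

Things in the scene. Friction and masses are not known exactly. Their poses are not given: they have to be found in the camera images.
- tote: Shallow white plastic tote, 220 mm (own x) by 160 mm (own y), rim at 66 mm, walls 3.5 mm, inner floor at z = 8 mm, 0.37 kg, loose. Origin: centre of its underside; own z up. The gate is in its front (-x) wall at the +y end, nearest the robot and left at yaw 0. The floor is slick: a tablet slides at 10 to 15 degrees, but to run along a wall into the corner wants about 35 degrees.
- handle_grip (a point): Centre of the blue grip of the fixed arched handle that spans the tote from side to side: a bar 84 mm long along the tote's y, 22 mm wide along its x and 18 mm thick, its centre 126 mm above the tote's underside, above the tote's middle. Axes as the tote's.
- gate (a joint): Height of the orange sliding gate in m: 0 fully shut, 0.042 fully raised. It moves straight along the tote's z in guides, stays where it is left, and takes about 3 N to push down; it stops dead at 0.
- gate_top (a point): Centre of the top of the orange gate's cap: the cap is 68 mm along the tote's y, 18 mm along its x, 9 mm thick. When shut its top stands 83 mm above the tote's underside, 110 mm in front of the tote's middle (-x) and 42 mm to its +y side; raised, it stands up to 42 mm higher.
- gate_corner (a point): The inside corner of the tote's floor beside the gate, where the front (-x) wall meets the +y side wall: at (-106.5, 76.5, 8) mm in the tote's frame.
- wash_tablet_0: Round pressed wash tablet, white below and blue on top, 28 mm across and 11 mm thick with bevelled edges, 12 g, lying flat and loose in the tote. Origin: middle of its underside.
- wash_tablet_1: Round pressed wash tablet, white below and blue on top, 28 mm across and 11 mm thick with bevelled edges, 12 g, lying flat and loose in the tote. Origin: middle of its underside.
- wash_tablet_2: Round pressed wash tablet, white below and blue on top, 28 mm across and 11 mm thick with bevelled edges, 12 g, lying flat and loose in the tote. Origin: middle of its underside.
- wash_tablet_3: Round pressed wash tablet, white below and blue on top, 28 mm across and 11 mm thick with bevelled edges, 12 g, lying flat and loose in the tote. Origin: middle of its underside.
- glass_bottle: Clear glass bottle with a grey stopper, 110 mm across, 248 mm high, standing loose. A bystander, to be left alone. Origin: middle of its underside.
- detergent: Detergent jug with an orange cap, 67 x 125 x 242 mm, standing. A bystander, to be left alone. Origin: middle of its underside.
- soap_pump: Pump bottle of hand soap, 48 x 75 x 187 mm, standing loose. A bystander, to be left alone. Origin: middle of its underside.
- masking_tape: Roll of masking tape, 98 mm across, 25 mm high, lying. A bystander, to be left alone. Origin: middle of its underside.
- lint_roller: White lint roller, 225 x 42 x 42 mm, lying loose. A bystander, to be left alone. Origin: middle of its underside.
- stain_stick: Stain remover tube, 43 x 146 x 30 mm, lying. A bystander, to be left alone. Origin: middle of its underside.

How it is judged:
By the outcome, as a careful person would: the job done as asked, in the order asked, and still so for the second after the job is handed in, while the arm keeps its last pose, push and grip.
It also fails if it takes over 45 s, if anything falls off the work surface, if the arm or the gripper's body presses on something with over 40 N, if the wrist force passes 120 N, or if a joint passes its speed limit or range.

## Robot

A 6-joint arm with a two-finger parallel gripper is mounted at the origin on a cart in front of the work surface, level with it; the furniture and walls round the work are solid. World frame = base frame: x ahead of the robot, y to its left, z up, the work surface at z = 0. Lengths are in mm, angles in rad, forces in N, time in s.
With the tool pointing down it reaches from about 275 to 1000 mm from the base axis. Payload 8.4 kg.
Tool frame: the origin (TCP) lies between the finger pads; the fingertips stand r.finger_overhang ahead of it and the grasp point (between the pads) is the TCP (r.finger_overhang is the distance from the TCP to the fingertips, in mm); z points along the fingers, y is the line along which they close (so a half turn about z gives the same grasp; the last joint's range is limited). The gripper opens to 85 mm and grips with 20 to 120 N. Pads are 22 mm wide; open, the fingers measure 114 mm over their backs; the gripper's body (76 mm by 85 mm) begins 54 mm behind the grasp point. The pads swing forward as they close: fully open they stand 13 mm farther back than shut.
Start: joints at [-1.197, 0.353, 1.633, -0, 1.155, -0.002], TCP at [229.384, -581.387, 250.281] pointing down, gripper open.
Joint ranges: [-2.63, 2.63], [-0.92, 2.1], [0.06, 2.66], [-1.3, 4.44], [0, 2.69], [-3.02, 3.02]. Speed limits (rad/s): [2.22, 2.22, 2.79, 3.14, 3.14, 3.14].

## Interface

Orientations are given as [roll, pitch, yaw] about the fixed x, y, z axes, in that order (R = Rz(yaw) Ry(pitch) Rx(roll)).
In Python, from rig import r, cams, sign_off gives the robot as it stands.
- The arm moves only by the shell command python3 -m crank 'ROWS' [FORCE]. ROWS is JSON, a list of rows, each a list of 7 numbers: the shift along the tool's x, y, z in m, then the turn, a rotation vector about the tool's x, y, z in rad, then the closure, from 0 (fully open) to 1 (shut). In form: [[dx, dy, dz, ax, ay, az, gripper], ...]. A call has 1 to 5 rows; each row is the pose to reach, as a shift and turn from the pose commanded when the call began, along the tool's axes at that moment; what a row does not reach only later rows make up. A row lasts 1/10 s, in which the tool goes at most 50 mm and 8.59 degrees, less where a joint would pass 70% of its speed; a pose out of reach is approached as far as the arm can. A call with a gripper value outside its range is refused whole. The fingers move at their own pace and stop on an object; FORCE is the grip in N (left out, the last holds). Time passes only in rows, so rows that repeat a pose let the fingers close. It gives the time, the measured TCP pose, the force, the opening and the grip force at its end, in the units of the state.
- r.sense(): the state, without advancing time (a new reading comes with each control period).
- cams.grab_frame(name): name is "scene" or "top" or "wrist"; returns a dict with "image" (420x560x3 uint8, red, green, blue), "fx", "fy", "cx", "cy" (pixels), "position" and "orientation" of the camera in the world. Camera axes: x right, y down, z forward; pixel columns grow to the right and rows downward; lengths in mm; the calibration is good to about 2 mm. The wrist camera is an equidistant fisheye: a pixel r from the principal point sees the ray r / f radians off the axis. A picture is of the moment at which its call begins. There is no depth.
- sign_off(): hands the job in; it is judged then, once.
The state is a dict: "clock": time; "qpos": joint angles; "qvel": joint speeds; "joint_efforts": joint torques, N m; "eef_pos": TCP position; "tcp_rot": TCP orientation; "contact_force": force on the tool from outside, world axes, zero at the start; "wrist_torque": the same for the moment, N m; "opening": opening from 0.0 (shut) to 1.0 (fully open); "grasp_force": force on a finger pad.
Only numpy, scipy, OpenCV 4.12 (cv2) and the standard library are available. Lean on these libraries where they do the work, as an engineer would, in place of code of your own. Each camera call takes 0.05 s, during which the arm holds its last target. There are 200 camera calls.

## Working session

There is one attempt and no reset: what is moved stays moved. The work goes in short steps, Python scripts to look and compute and a shell command to move; the robot and the scene stay as the last step left them, time stands still between calls to the robot, and variables do not carry over. Pictures are saved under pics/ and viewed, at most 10 in all, crops included, and the job is handed in when it is done.

```bash
mkdir -p pics; ls; python3 - <<'E'
from rig import r,cams
import cv2,pickle
print(r.sense(), r.finger_overhang)
for n in("scene","top"):
    f=cams.grab_frame(n); pickle.dump(f,open(n+".pkl","wb"))
    print(n,{k:v for k,v in f.items() if k!="image"})
    cv2.imwrite(f"pics/{n}0.png",f["image"][...,::-1])
E
```

```text
pics
{'clock': 0.0, 'qpos': array([-1.19738130e+00,  3.53664237e-01,  1.63420754e+00, -1.34385737e-05,
        1.15520229e+00, -2.36293083e-03]), 'qvel': array([ 2.55843362e-03,  1.56750749e-04, -1.80702595e-03, -2.90333963e-04,
       -1.02267130e-04, -2.75152048e-05]), 'joint_efforts': array([-1.01549398e-03, -6.05268216e+01, -3.42068124e+01,  3.18296919e-06,
        9.27800807e-03, -9.51486186e-06]), 'eef_pos': array([ 229.2104679 , -580.92233165,  249.52021316]), 'tcp_rot': array([-3.14011121e+00,  8.78606137e-06,  3.75783399e-01]), 'contact_force': array([-0.62317619,  0.35486649,  0.24601715]), 'wrist_torque': array([ 0.05365856, -0.0239008 ,  0.02070208]), 'grasp_force': 0.0, 'opening': 1.0007938435769443} 19.0
scene {'fx': 482.68646820746847, 'fy': 482.68646820746847, 'cx': 273.58110655226636, 'cy': 210.0359922678266, 'position': array([174.45221054, 792.80690036, 637.55866553]), 'orientation': array([-2.11973523,  0.01529059, -2.70480841])}
top {'fx': 423.7828278381732, 'fy': 423.7828278381732, 'cx': 278.0752515039814, 'cy': 211.002355670107, 'position': array([355.87749114, -15.96154984, 981.96232062]), 'orientation': array([-2.92388200e+00,  2.46620447e-03, -1.62159768e+00])}
```

View pics/top0.png

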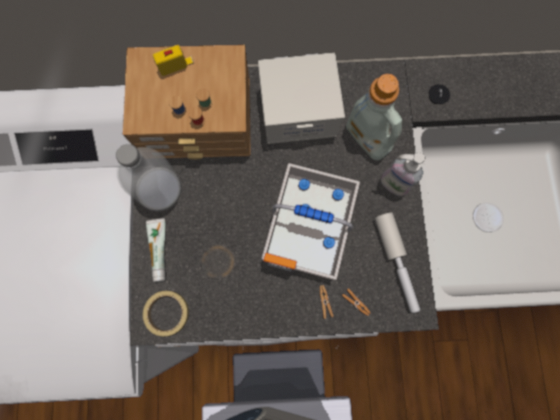

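View pics/scene0.png

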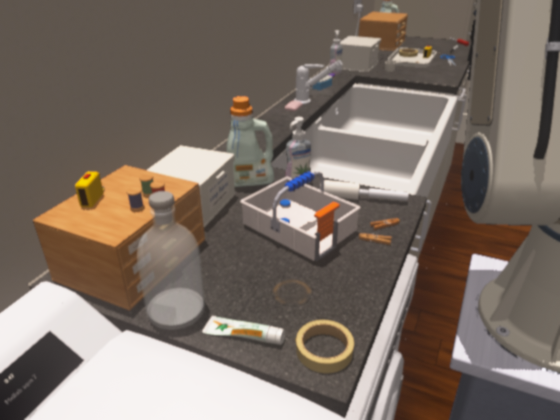

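The top view shows the tote centred near (312,220), with the blue grip at (314,214), the orange gate cap at (280,262) and tablets at (304,185), (338,195) and (328,242); the fourth is hidden. In the scene view the grip is at (300,181) and the raised gate at (326,218). Next I triangulate both.

```bash
cat > h.py <<'E'
import numpy as np,cv2,pickle
from scipy.spatial.transform import Rotation as Ro
def R(e): return Ro.from_euler('xyz',e).as_matrix()
def ray(f,p):
    d=np.array([(p[0]-f['cx'])/f['fx'],(p[1]-f['cy'])/f['fy'],1]); d=R(f['orientation'])@d
    return np.array(f['position']),d/np.linalg.norm(d)
def onz(f,p,z):
    o,d=ray(f,p); return o+d*(z-o[2])/d[2]
def tri(f,p,g,q):
    o,d=ray(f,p);o2,e=ray(g,q)
    s=np.linalg.lstsq(np.c_[d,-e],o2-o,rcond=None)[0]
    a=o+d*s[0];b=o2+e*s[1]; return (a+b)/2,np.linalg.norm(a-b)
def proj(f,P):
    c=R(f['orientation']).T@(np.array(P)-f['position']); return f['fx']*c[0]/c[2]+f['cx'],f['fy']*c[1]/c[2]+f['cy']
def blobs(f,lo,hi,box,amin=15):
    h=cv2.cvtColor(f['image'],cv2.COLOR_RGB2HSV); m=cv2.inRange(h,lo,hi)
    k=np.zeros_like(m);x0,y0,x1,y1=box;k[y0:y1,x0:x1]=255;m&=k
    c,_=cv2.findContours(m,cv2.RETR_EXTERNAL,cv2.CHAIN_APPROX_NONE)
    return [x for x in c if cv2.contourArea(x)>amin]
BL=((100,120,60),(130,255,255)); OR=((3,150,120),(18,255,255))
E
python3 - <<'E'
from h import *
t=pickle.load(open('top.pkl','rb'));s=pickle.load(open('scene.pkl','rb'))
for n,f,b in(('top',t,(255,160,365,285)),('scene',s,(235,160,365,255))):
  for nm,c in(('blue',BL),('or',OR)):
    for x in blobs(f,*c,b,8):
        print(n,nm,cv2.contourArea(x),cv2.minAreaRect(x),cv2.boxPoints(cv2.minAreaRect(x)).round(1).tolist())
cv2.imwrite('pics/c.png',np.hstack([cv2.resize(t['image'][150:290,250:375],None,fx=3.2,fy=3.2,interpolation=2),cv2.resize(s['image'][160:265,235:365],(400,448),interpolation=2)])[...,::-1])
E
```

```text
top blue 71.0 ((328.5, 242.0), (10.0, 9.0), 90.0) [[324.0, 237.0], [333.0, 237.0], [333.0, 247.0], [324.0, 247.0]]
top blue 307.0 ((313.9035339355469, 212.4530792236328), (38.83090591430664, 10.938283920288086), 14.620875358581543) [[293.70001220703125, 212.8000030517578], [296.5, 202.3000030517578], [334.1000061035156, 212.10000610351562], [331.29998779296875, 222.60000610351562]]
top blue 68.5 ((337.5, 194.0), (10.0, 9.0), 90.0) [[333.0, 189.0], [342.0, 189.0], [342.0, 199.0], [333.0, 199.0]]
top blue 69.5 ((303.5, 184.0), (10.0, 9.0), 90.0) [[299.0, 179.0], [308.0, 179.0], [308.0, 189.0], [299.0, 189.0]]
top or 201.0 ((279.49835205078125, 260.79119873046875), (31.31999969482422, 7.9599995613098145), 16.260204315185547) [[263.3999938964844, 260.20001220703125], [265.6000061035156, 252.60000610351562], [295.6000061035156, 261.3999938964844], [293.3999938964844, 269.0]]
scene blue 32.5 ((284.7500305175781, 202.25003051757812), (7.071067810058594, 6.363960266113281), 45.0) [[280.0, 202.0], [284.5, 197.5], [289.5, 202.5], [285.0, 207.0]]
scene blue 195.5 ((299.4999694824219, 179.99998474121094), (8.77022933959961, 28.435152053833008), 60.64224624633789) [[285.0, 183.10000610351562], [309.70001220703125, 169.1999969482422], [314.0, 176.89999389648438], [289.29998779296875, 190.8000030517578]]
scene or 34.0 ((325.2600402832031, 223.6800079345703), (5.800000190734863, 16.0), 53.13010025024414) [[317.1000061035156, 226.1999969482422], [329.8999938964844, 216.60000610351562], [333.3999938964844, 221.1999969482422], [320.6000061035156, 230.8000030517578]]
scene or 170.0 ((325.69244384765625, 210.06309509277344), (9.267322540283203, 26.847150802612305), 51.8427734375) [[312.29998779296875, 214.6999969482422], [333.3999938964844, 198.10000610351562], [339.1000061035156, 205.39999389648438], [318.0, 222.0]]
```

View pics/c.png

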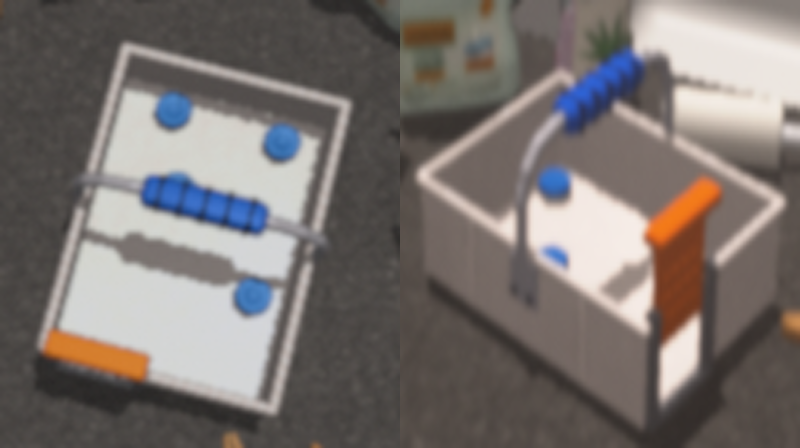

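The crop shows the gate raised with an open slot, the grip centre at about (314,214) top and (299,181) scene, and four tablets, one partly hidden under the grip. The rim corners are clear in the top view.

```bash
python3 - <<'E'
from h import *
t=pickle.load(open('top.pkl','rb'));s=pickle.load(open('scene.pkl','rb'))
c=[(125,43),(350,102),(274,411),(40,350)]
P=[onz(t,(250+x/3.2,150+y/3.2),66) for x,y in c]
print(np.round(P,1)); C=np.mean(P,0)
ax=(P[0]+P[1]-P[2]-P[3])/2; ay=(P[0]+P[3]-P[1]-P[2])/2
print(C,np.linalg.norm(ax),np.linalg.norm(ay),np.degrees([np.arctan2(ax[1],ax[0]),np.arctan2(-ay[0],ay[1])]))
g=tri(t,(314.1,213.9),s,(299.5,180.5));print('grip',g)
q=tri(t,(279.9,261),s,(325.7,208.5));print('cap',q)
print('bydist',onz(t,(314.1,213.9),128),onz(t,(279.9,261),124))
a=onz(t,(250+143/3.2,150+190/3.2),128);b=onz(t,(250+267/3.2,150+217/3.2),128);d=a-b
print('gripyaw',np.degrees(np.arctan2(-d[0],d[1])),np.linalg.norm(d))
for n,p,z in(('bottle',(158,190),0),('soap',(400,185),100),('roller',(390,237),40),('jug',(372,135),100),('box',(300,140),0),('stick',(157,250),0)):print(n,onz(t,p,z).round())
E
```

```text
[[ 667.5  -54.5   66. ]
 [ 615.9 -209.8   66. ]
 [ 404.6 -139.4   66. ]
 [ 453.2   15.    66. ]]
[535.31735012 -97.16658087  66.        ] 224.01381120339508 162.75160688480221 [-18.20878618 -17.93610159]
grip (array([534.57599202, -97.30944694, 127.98497969]), np.float64(0.3341475959829521))
cap (array([443.55669346, -21.68915598, 118.44589352]), np.float64(2.044628812829327))
bydist [534.73645948 -97.26329914 128.        ] [442.00660261 -21.91423204 124.        ]
gripyaw -15.547193945859346 81.47888207614407
bottle [639. 261.   0.]
soap [ 595. -290.  100.]
roller [ 492. -272.   40.]
jug [ 713. -241.  100.]
box [749. -88.   0.]
stick [495. 262.   0.]
```

```bash
cat >> h.py <<'E'
TC=np.array([535,-97,0.]); TY=np.radians(-18)
T0=Ro.from_euler('z',TY)                       # tote orientation on the worktop
G0=T0*Ro.from_matrix(np.array([[0,1,0],[1,0,0],[0,0,-1.]]).T)  # tool x=tote y, y=tote x, z=-tote z
def tilt(deg,az=135): # tip tote towards direction az (tote frame, deg)
    a=np.radians(az); k=np.array([-np.sin(a),np.cos(a),0])
    return T0*Ro.from_rotvec(np.radians(deg)*k)*T0.inv()*G0
def go(pos,rot):
    from rig import r
    s=r.sense(); c=Ro.from_euler('xyz',s['tcp_rot'])
    d=c.inv().apply(np.array(pos)-s['eef_pos'])/1000; w=(c.inv()*rot).as_rotvec()
    print('row',d.round(4),w.round(3),'| len',np.linalg.norm(d).round(3),'ang',np.degrees(np.linalg.norm(w)).round(1))
E
python3 - <<'E'
from h import *
cap=TC+T0.apply([-107,42,0]); print(cap)
go([cap[0],cap[1],180],G0)
E
```

```text
[446.21566652 -23.99080792   0.        ]
row [ 0.4063 -0.4384  0.0702] [-0.001 -0.001 -0.881] | len 0.602 ang 50.5
```

```bash
python3 -m crank '[[0.03,-0.035,0,0,0,-0.07,1],[0.06,-0.07,0,0,0,-0.14,1],[0.1,-0.105,0,0,0,-0.21,1],[0.13,-0.14,0,0,0,-0.28,1],[0.16,-0.175,0,0,0,-0.35,1]]' 30
python3 -c "
from h import *
cap=TC+T0.apply([-107,42,0]);go([cap[0],cap[1],180],G0)"
```

```text
clock: 0.6
eef_pos: [314.2, -357.8, 250.0]
tcp_rot: [-3.141, -0.0, 0.728]
contact_force: [1.5, 0.2, -0.2]
opening: 0.143
grasp_force: 0.0
row [ 0.3207 -0.1612  0.0701] [-0.    -0.    -0.528] | len 0.366 ang 30.3
```

```bash
python3 -m crank '[[0.04,-0.02,0,0,0,-0.07,1],[0.085,-0.042,0,0,0,-0.14,1],[0.13,-0.065,0,0,0,-0.21,1],[0.17,-0.085,0,0,0,-0.28,1],[0.21,-0.105,0,0,0,-0.35,1]]'
python3 -c "
from h import *
cap=TC+T0.apply([-107,42,0]);go([cap[0],cap[1],180],G0)"
```

```text
clock: 1.1
eef_pos: [401.5, -140.0, 250.3]
tcp_rot: [3.141, -0.0, 1.079]
contact_force: [0.3, -0.1, -0.0]
opening: -0.001
grasp_force: 0.0
row [ 0.1234 -0.0155  0.0703] [ 0.    -0.    -0.178] | len 0.143 ang 10.2
```

```bash
python3 -m crank '[[0.04,-0.005,0.01,0,0,-0.06,1],[0.08,-0.01,0.03,0,0,-0.12,1],[0.123,-0.0155,0.05,0,0,-0.178,1],[0.123,-0.0155,0.07,0,0,-0.178,1],[0.123,-0.0155,0.07,0,0,-0.178,1]]'
python3 - <<'E'
from h import *
from rig import cams
cap=TC+T0.apply([-107,42,0]);go([cap[0],cap[1],102],G0)
f=cams.grab_frame("top");g=cams.grab_frame("scene")
cv2.imwrite('pics/c2.png',np.hstack([cv2.resize(f['image'][150:290,220:365],(400,386)),cv2.resize(g['image'][120:265,225:375],(400,386))])[...,::-1])
E
```

```text
clock: 1.6
eef_pos: [444.5, -25.1, 178.0]
tcp_rot: [-3.137, 0.001, 1.256]
contact_force: [0.8, -0.6, 1.1]
opening: -0.001
grasp_force: 0.0
row [0.0017 0.0017 0.076 ] [-0.005  0.001 -0.   ] | len 0.076 ang 0.3
```

View pics/c2.png

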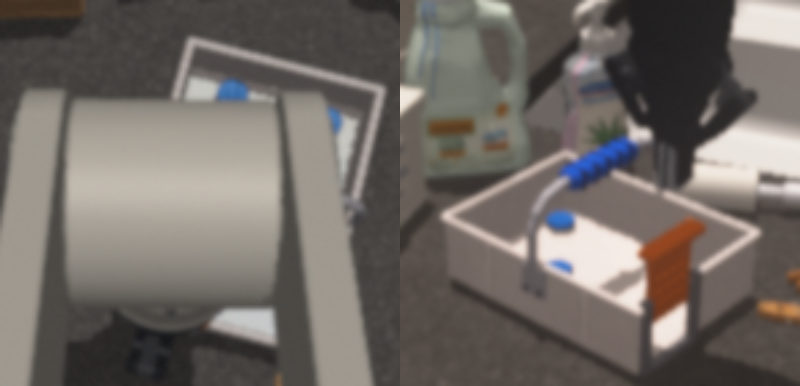

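The fingertips, at (672,190) in the scene crop, stand straight above the cap at (672,240). I'll lower slowly and watch the force.

```bash
python3 -m crank '[[0.002,0.002,0.008,0,0,0,1],[0.002,0.002,0.016,0,0,0,1],[0.002,0.002,0.024,0,0,0,1],[0.002,0.002,0.032,0,0,0,1],[0.002,0.002,0.04,0,0,0,1]]'
python3 -m crank '[[0,0,0.006,0,0,0,1],[0,0,0.012,0,0,0,1],[0,0,0.018,0,0,0,1],[0,0,0.022,0,0,0,1],[0,0,0.026,0,0,0,1]]'
```

```text
clock: 2.2
eef_pos: [448.5, -25.3, 139.6]
tcp_rot: [-3.141, 0.0, 1.253]
contact_force: [-0.9, 0.3, 0.1]
opening: -0.002
grasp_force: 0.0
clock: 2.7
eef_pos: [448.5, -25.1, 113.9]
tcp_rot: [-3.141, 0.0, 1.254]
contact_force: [-1.5, -1.0, 2.7]
opening: -0.001
grasp_force: 1.2
```

```bash
python3 -m crank '[[0,0,0.003,0,0,0,1],[0,0,0.006,0,0,0,1],[0,0,0.009,0,0,0,1],[0,0,0.01,0,0,0,1],[0,0,0.01,0,0,0,1]]'
python3 -m crank '[[0,0,0.001,0,0,0,1],[0,0,0.002,0,0,0,1]]'
```

```text
clock: 3.2
eef_pos: [448.8, -25.1, 104.2]
tcp_rot: [3.141, -0.0, 1.254]
contact_force: [-0.3, -0.5, -0.5]
opening: 0.0
grasp_force: 0.0
clock: 3.4
eef_pos: [449.0, -25.0, 102.4]
tcp_rot: [3.141, -0.0, 1.254]
contact_force: [-1.2, 0.6, 3.1]
opening: -0.002
grasp_force: 1.1
```

```bash
python3 -m crank '[[0,0,0.001,0,0,0,1],[0,0,0.002,0,0,0,1]]'
python3 -m crank '[[0,0,0.001,0,0,0,1],[0,0,0.001,0,0,0,1]]'
python3 - <<'E'
from h import *
from rig import cams
g=cams.grab_frame("scene")
cv2.imwrite('pics/c3.png',cv2.resize(g['image'][120:265,225:375],(600,580))[...,::-1])
E
```

```text
clock: 3.6
eef_pos: [449.1, -24.9, 100.9]
tcp_rot: [3.141, -0.0, 1.254]
contact_force: [-5.7, 1.7, 23.5]
opening: -0.001
grasp_force: 11.5
clock: 3.8
eef_pos: [449.2, -24.8, 100.7]
tcp_rot: [3.141, -0.001, 1.254]
contact_force: [-7.2, 2.5, 25.8]
opening: 0.001
grasp_force: 13.1
```

View pics/c3.png

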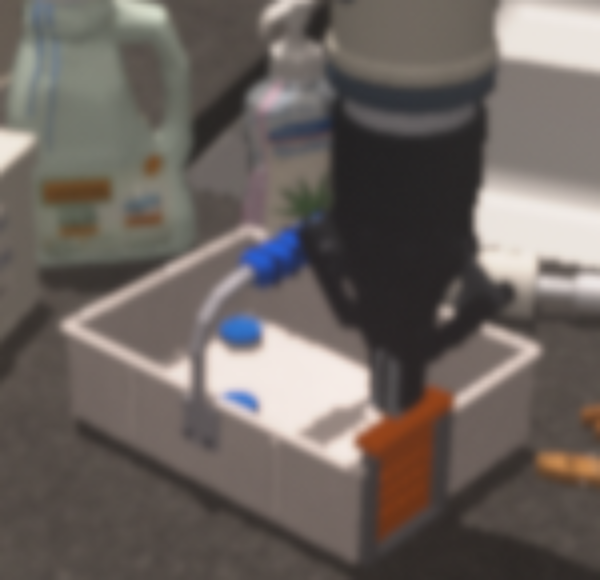

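The gate is down: its cap sits on the front wall at (405,420), and the stop gave a hard 25 N. I'll retreat up and open the gripper.

```bash
python3 -m crank '[[0,0,-0.02,0,0,0,1],[0,0,-0.06,0,0,0,1],[0,0,-0.1,0,0,0,0],[0,0,-0.1,0,0,0,0],[0,0,-0.1,0,0,0,0]]'
python3 - <<'E'
from h import *
from rig import cams
g=cams.grab_frame("scene");pickle.dump(g,open('scene2.pkl','wb'))
s=pickle.load(open('scene.pkl','rb'))
for f in (s,g):
  for x in blobs(f,*BL,(235,160,365,255),8)+blobs(f,*OR,(235,160,365,255),8): print(cv2.contourArea(x),cv2.minAreaRect(x))
go([535,-97,200],G0)
E
```

```text
clock: 4.35
eef_pos: [449.2, -25.1, 200.0]
tcp_rot: [3.139, -0.001, 1.254]
contact_force: [-0.3, 0.6, 0.0]
opening: 0.508
grasp_force: 0.0
32.5 ((284.7500305175781, 202.25003051757812), (7.071067810058594, 6.363960266113281), 45.0)
195.5 ((299.4999694824219, 179.99998474121094), (8.77022933959961, 28.435152053833008), 60.64224624633789)
34.0 ((325.2600402832031, 223.6800079345703), (5.800000190734863, 16.0), 53.13010025024414)
170.0 ((325.69244384765625, 210.06309509277344), (9.267322540283203, 26.847150802612305), 51.8427734375)
32.5 ((322.75, 217.25), (5.656853675842285, 7.77817440032959), 45.0)
32.5 ((284.7500305175781, 202.25003051757812), (7.071067810058594, 6.363960266113281), 45.0)
199.0 ((298.9747619628906, 180.23292541503906), (9.423910140991211, 27.291208267211914), 60.64224624633789)
126.5 ((325.7691955566406, 223.65379333496094), (6.93375301361084, 24.961509704589844), 56.3099365234375)
row [-0.0413  0.1047 -0.0011] [-0.     0.    -0.003] | len 0.113 ang 0.2
```

```bash
python3 -m crank '[[-0.015,0.04,0,0,0,0,0],[-0.03,0.08,0,0,0,0,0],[-0.041,0.105,0,0,0,0,0],[-0.041,0.105,0.0,0,0,0,0],[-0.041,0.105,0.02,0,0,0,0]]'
python3 -c "
from h import *
go([535,-97,126],G0)"
```

```text
clock: 4.9
eef_pos: [536.3, -97.2, 179.0]
tcp_rot: [3.141, -0.0, 1.253]
contact_force: [-0.9, -0.0, 0.2]
opening: 1.001
grasp_force: 0.0
row [-0.0002 -0.0013  0.053 ] [ 0.001 -0.    -0.004] | len 0.053 ang 0.2
```

```bash
python3 -c "
from h import *
from rig import cams,r
print(r.sense()['opening'])
f=cams.grab_frame('wrist');g=cams.grab_frame('scene')
cv2.imwrite('pics/w.png',np.hstack([f['image'][:,130:430],cv2.resize(g['image'][100:245,225:375],(420,420))])[...,::-1])"
```

```text
1.0006701392892758
```

View pics/w.png

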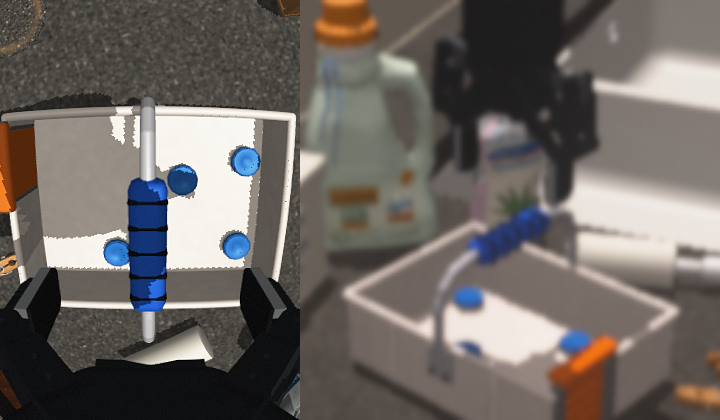

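The wrist view shows the bar upright at column 148 and centred between the pads at 40 and 262, with all four tablets inside. I'll descend and grip.

```bash
python3 -m crank '[[0,-0.001,0.015,0,0,0,0],[0,-0.001,0.03,0,0,0,0],[0,-0.001,0.042,0,0,0,0],[0,-0.001,0.053,0,0,0,0],[0,-0.001,0.053,0,0,0,0]]'
python3 -m crank '[[0,0,0,0,0,0,1],[0,0,0,0,0,0,1],[0,0,0,0,0,0,1],[0,0,0,0,0,0,1],[0,0,0,0,0,0,1]]' 80
python3 -m crank '[[0,0,0,0,0,0,1],[0,0,0,0,0,0,1],[0,0,0,0,0,0,1],[0,0,0,0,0,0,1]]'
```

```text
clock: 5.5
eef_pos: [533.5, -96.1, 124.8]
tcp_rot: [-3.139, 0.0, 1.254]
contact_force: [-0.5, -0.0, -0.3]
opening: 1.002
grasp_force: 0.0
clock: 6.0
eef_pos: [535.0, -96.5, 126.8]
tcp_rot: [3.141, -0.0, 1.254]
contact_force: [-1.1, -0.2, 4.9]
opening: 0.239
grasp_force: 78.0
clock: 6.4
eef_pos: [534.9, -96.5, 126.8]
tcp_rot: [3.141, -0.0, 1.254]
contact_force: [-2.1, -0.2, 5.7]
opening: 0.243
grasp_force: 78.1
```

```bash
python3 -m crank '[[0,0,-0.004,0,0,0,1],[0,0,-0.012,0,0,0,1],[0,0,-0.025,0,0,0,1],[0,0,-0.04,0,0,0,1],[0,0,-0.055,0,0,0,1]]'
python3 -m crank '[[0,0,-0.02,0,0,0,1],[0,0,-0.04,0,0,0,1],[0,0,-0.06,0,0,0,1],[0,0,-0.08,0,0,0,1],[0,0,-0.095,0,0,0,1]]'
python3 -m crank '[[0,0,-0.01,0,0,0,1],[0,0,-0.015,0,0,0,1],[0,0,-0.015,0,0,0,1]]'
python3 -c "
from h import *
go([480,0,300],G0)"
```

```text
clock: 6.9
eef_pos: [534.7, -96.5, 182.6]
tcp_rot: [3.142, -0.0, 1.254]
contact_force: [0.4, -0.0, -4.2]
opening: 0.242
grasp_force: 78.5
clock: 7.4
eef_pos: [534.9, -96.5, 278.6]
tcp_rot: [3.14, -0.0, 1.254]
contact_force: [0.4, 0.2, -4.5]
opening: 0.24
grasp_force: 78.5
clock: 7.7
eef_pos: [534.8, -96.5, 291.9]
tcp_rot: [3.141, -0.0, 1.254]
contact_force: [-0.0, -0.7, -3.0]
opening: 0.242
grasp_force: 78.5
row [ 0.0746 -0.0822 -0.0082] [ 0.001 -0.    -0.003] | len 0.111 ang 0.2
```

```bash
python3 -m crank '[[0.008,-0.009,0,0,0,0,1],[0.02,-0.022,0,0,0,0,1],[0.034,-0.038,0,0,0,0,1],[0.048,-0.054,-0.004,0,0,0,1],[0.06,-0.067,-0.008,0,0,0,1]]'
python3 -m crank '[[0.007,-0.008,0,0,0,0,1],[0.012,-0.013,0,0,0,0,1],[0.015,-0.016,0,0,0,0,1],[0.015,-0.016,0,0,0,0,1]]'
python3 -c "
from h import *
for d in(10,20,40):go([480,0,300],tilt(d))"
```

```text
clock: 8.2
eef_pos: [487.7, -16.6, 298.5]
tcp_rot: [-3.139, 0.0, 1.254]
contact_force: [0.0, 0.0, -3.4]
opening: 0.244
grasp_force: 78.5
clock: 8.6
eef_pos: [479.0, 1.0, 299.0]
tcp_rot: [-3.141, 0.0, 1.254]
contact_force: [0.5, 0.1, -4.1]
opening: 0.247
grasp_force: 78.6
row [-0.0006  0.0012 -0.001 ] [-0.124 -0.123 -0.002] | len 0.002 ang 10.0
row [-0.0006  0.0012 -0.001 ] [-0.247 -0.246 -0.002] | len 0.002 ang 20.0
row [-0.0006  0.0012 -0.001 ] [-0.495 -0.493 -0.002] | len 0.002 ang 40.0
```

```bash
python3 -m crank '[[0,0,0,-0.02,-0.02,0,1],[0,0,0,-0.05,-0.05,0,1],[0,0,0,-0.08,-0.08,0,1],[0,0,0,-0.11,-0.11,0,1],[0,0,0,-0.14,-0.14,0,1]]'
python3 -m crank '[[0,0,0,-0.03,-0.03,0,1],[0,0,0,-0.06,-0.06,0,1],[0,0,0,-0.09,-0.09,0,1],[0,0,0,-0.12,-0.12,0,1],[0,0,0,-0.15,-0.15,0,1]]'
python3 -m crank '[[0,0,0,-0.03,-0.03,0,1],[0,0,0,-0.06,-0.06,0,1],[0,0,0,-0.09,-0.09,0,1],[0,0,0,-0.12,-0.12,0,1],[0,0,0,-0.15,-0.15,0,1]]'
python3 -m crank '[[0,0,0,-0.03,-0.03,0,1],[0,0,0,-0.05,-0.05,0,1],[0,0,0,-0.05,-0.05,0,1]]'
python3 - <<'E'
from h import *
go([480,0,300],tilt(45))
from rig import cams,r
s=r.sense();print(s['qpos'],Ro.from_euler('xyz',s['tcp_rot']).as_matrix()[:,2])
I=[cams.grab_frame(n)['image'] for n in('wrist','scene')]
cv2.imwrite('pics/t1.png',np.hstack([I[0][:,100:460],I[1][:,160:480]])[...,::-1])
E
```

```text
clock: 9.1
eef_pos: [479.5, 0.3, 299.3]
tcp_rot: [2.998, 0.141, 1.243]
contact_force: [-0.2, -0.6, -4.5]
opening: 0.24
grasp_force: 78.6
clock: 9.6
eef_pos: [479.5, 0.6, 299.3]
tcp_rot: [2.841, 0.287, 1.209]
contact_force: [-1.1, -0.4, -3.8]
opening: 0.243
grasp_force: 78.8
clock: 10.1
eef_pos: [479.6, 0.8, 299.3]
tcp_rot: [2.67, 0.425, 1.149]
contact_force: [-1.2, -0.2, -3.8]
opening: 0.242
grasp_force: 78.8
clock: 10.4
eef_pos: [479.2, 1.2, 298.7]
tcp_rot: [2.611, 0.469, 1.125]
contact_force: [0.4, -0.1, -4.1]
opening: 0.241
grasp_force: 78.8
row [-0.0012  0.0014 -0.0001] [-0.066 -0.064 -0.002] | len 0.002 ang 5.3
[ 0.44503298  0.0721338   2.06065743 -0.78231492  1.133979    1.15199086] [ 0.28897357 -0.56983749 -0.76927207]
```

View pics/t1.png

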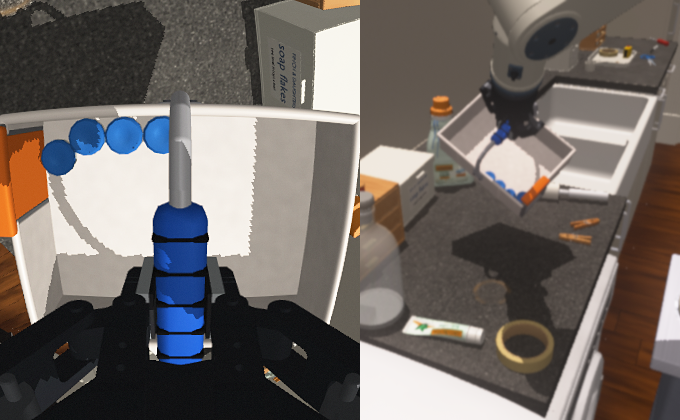

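The tablets have run to the gate side wall in a line from the corner, at wrist pixels (57,157), (88,137), (124,135) and (160,135) in the crop. They aren't bunched yet, so I'll measure them in the tote frame and swing the tilt towards the front to gather them.

```bash
cat >> h.py <<'E'
def tabs():
    from rig import r,cams
    s=r.sense(); f=cams.grab_frame('wrist')
    Rt=Ro.from_euler('xyz',s['tcp_rot'])*Ro.from_matrix(np.array([[0,1,0],[1,0,0],[0,0,-1.]]))
    o=s['eef_pos']-Rt.apply([0,0,126])
    m=cv2.inRange(cv2.cvtColor(f['image'],cv2.COLOR_RGB2HSV),(98,120,50),(125,255,255))
    v,u=np.nonzero(m); x=(u-f['cx']);y=(v-f['cy']);rr=np.hypot(x,y)+1e-9;th=rr/f['fx']
    d=np.c_[np.sin(th)*x/rr,np.sin(th)*y/rr,np.cos(th)]@R(f['orientation']).T
    P=Rt.inv().apply(np.array(f['position'])-o); D=Rt.inv().apply(d)
    q=P+D*((19-P[2])/D[:,2])[:,None]
    w=np.zeros((172,232),np.uint8); a=np.round(q[:,:2]+[116,86]).astype(int)   # floor map, 1 mm/px
    k=(a>=0).all(1)&(a[:,0]<232)&(a[:,1]<172); w[a[k,1],a[k,0]]=255
    w=cv2.morphologyEx(w,cv2.MORPH_CLOSE,np.ones((5,5),np.uint8))
    dt=cv2.GaussianBlur(cv2.distanceTransform(w,cv2.DIST_L2,5),(5,5),0)
    pk=(dt==cv2.dilate(dt,np.ones((19,19))))&(dt>7)
    for yy,xx in zip(*np.nonzero(pk)):
        c=np.array([xx-116,yy-86]); print(c,'r',dt[yy,xx].round(1),'to corner',np.linalg.norm(c-[-106.5,76.5]).round())
    up=Rt.apply([0,0,1]); print('tilt',np.degrees(np.arccos(up[2])).round(1),'down dir (tote)',(-Rt.inv().apply([0,0,1])).round(2))
E
python3 - <<'E'
from h import *
tabs()
for az in(150,170,190):print(az);go([480,0,300],tilt(40,az))
E
```

```text
[  0 -86] r 15.2 to corner 194.0
[  1 -86] r 15.2 to corner 195.0
[  0 -62] r 17.7 to corner 175.0
[  0 -32] r 18.0 to corner 152.0
[ 0 -8] r 14.6 to corner 136.0
[-91  47] r 12.5 to corner 33.0
[-68  61] r 12.3 to corner 42.0
[-17  61] r 9.1 to corner 91.0
[-40  62] r 12.3 to corner 68.0
tilt 39.7 down dir (tote) [-0.45  0.45 -0.77]
150
row [-0.0008  0.0009  0.0001] [-0.107  0.13   0.057] | len 0.001 ang 10.2
170
row [-0.0008  0.0009  0.0001] [-0.185  0.343  0.131] | len 0.001 ang 23.5
190
row [-0.0008  0.0009  0.0001] [-0.186  0.573  0.191] | len 0.001 ang 36.2
```

```bash
python3 -m crank '[[0,0,0,-0.037,0.069,0.026,1],[0,0,0,-0.074,0.137,0.052,1],[0,0,0,-0.111,0.206,0.079,1],[0,0,0,-0.148,0.274,0.105,1],[0,0,0,-0.185,0.343,0.131,1]]'
python3 - <<'E'
from h import *
tabs()
for az in(135,150,190):print(az);go([480,0,300],tilt(40,az))
E
```

```text
clock: 11.05
eef_pos: [479.2, 0.5, 299.8]
tcp_rot: [2.449, 0.11, 1.217]
contact_force: [0.3, 0.1, -4.7]
opening: 0.243
grasp_force: 78.8
[  2 -86] r 14.3 to corner 195.0
[  1 -62] r 17.3 to corner 175.0
[  1 -32] r 17.4 to corner 153.0
[ 1 -8] r 14.8 to corner 137.0
[-91  47] r 12.5 to corner 33.0
[-68  61] r 12.2 to corner 42.0
[-40  61] r 12.3 to corner 68.0
[-17  61] r 9.3 to corner 91.0
tilt 40.1 down dir (tote) [-0.64  0.11 -0.76]
135
row [0.0007 0.0021 0.0005] [ 0.183 -0.35  -0.137] | len 0.002 ang 24.0
150
row [0.0007 0.0021 0.0005] [ 0.08  -0.215 -0.082] | len 0.002 ang 14.0
190
row [0.0007 0.0021 0.0005] [0.003 0.219 0.079] | len 0.002 ang 13.3
```

```bash
python3 -m crank '[[0,0,0,0.001,0.055,0.02,1],[0,0,0,0.001,0.11,0.04,1],[0,0,0,0.002,0.165,0.06,1],[0,0,0,0.003,0.22,0.08,1],[0,0,0,0.003,0.22,0.08,1]]'
python3 - <<'E'
from h import *
tabs()
for az in(135,150,210):print(az);go([480,0,300],tilt(40,az))
E
```

```text
clock: 11.6
eef_pos: [478.7, -0.7, 299.2]
tcp_rot: [2.455, -0.108, 1.292]
contact_force: [-0.0, -0.7, -4.4]
opening: 0.242
grasp_force: 78.8
[  0 -86] r 12.8 to corner 194.0
[  0 -61] r 17.3 to corner 174.0
[  0 -32] r 18.0 to corner 152.0
[ 0 -8] r 14.8 to corner 136.0
[ 1 -8] r 14.8 to corner 137.0
[-91  46] r 12.5 to corner 34.0
[-68  61] r 12.4 to corner 42.0
[-40  61] r 12.4 to corner 68.0
[-17  61] r 9.3 to corner 91.0
tilt 39.7 down dir (tote) [-0.63 -0.11 -0.77]
135
row [0.0011 0.0011 0.    ] [ 0.177 -0.568 -0.195] | len 0.002 ang 35.9
150
row [0.0011 0.0011 0.    ] [ 0.073 -0.429 -0.152] | len 0.002 ang 26.4
210
row [0.0011 0.0011 0.    ] [0.073 0.218 0.079] | len 0.002 ang 13.9
```

```bash
python3 -m crank '[[0,0,0,0.015,0.05,0.02,1],[0,0,0,0.03,0.1,0.036,1],[0,0,0,0.045,0.15,0.055,1],[0,0,0,0.045,0.15,0.055,1]]'
python3 - <<'E'
from h import *
tabs()
for az in(135,150,220):print(az);go([480,0,300],tilt(40,az))
E
```

```text
clock: 12.05
eef_pos: [478.8, 1.3, 298.6]
tcp_rot: [2.494, -0.26, 1.347]
contact_force: [-0.7, -0.4, -4.9]
opening: 0.24
grasp_force: 78.8
[  0 -86] r 12.8 to corner 194.0
[  0 -61] r 17.3 to corner 174.0
[  0 -32] r 18.0 to corner 152.0
[ 0 -8] r 14.8 to corner 136.0
[ 1 -8] r 14.8 to corner 137.0
[-91  46] r 12.4 to corner 34.0
[-17  55] r 9.3 to corner 92.0
[-41  59] r 12.3 to corner 68.0
[-68  61] r 12.4 to corner 42.0
tilt 39.6 down dir (tote) [-0.58 -0.26 -0.77]
135
row [-0.0006  0.0016 -0.0003] [ 0.132 -0.732 -0.22 ] | len 0.002 ang 44.4
150
row [-0.0006  0.0016 -0.0003] [ 0.027 -0.59  -0.188] | len 0.002 ang 35.5
220
row [-0.0006  0.0016 -0.0003] [0.09  0.155 0.067] | len 0.002 ang 10.9
```

```bash
python3 -m crank '[[0,0,0,0,0,0,1],[0,0,0,0,0,0,1],[0,0,0,0,0,0,1]]'
python3 - <<'E'
from h import *
tabs()
E
```

```text
clock: 12.4
eef_pos: [479.1, 1.2, 299.0]
tcp_rot: [2.491, -0.259, 1.347]
contact_force: [-0.9, -0.5, -4.0]
opening: 0.241
grasp_force: 78.8
[  0 -86] r 12.8 to corner 194.0
[  0 -61] r 17.4 to corner 174.0
[  1 -33] r 17.5 to corner 153.0
[ 1 -8] r 14.5 to corner 137.0
[-61   2] r 12.2 to corner 87.0
[-56  36] r 12.4 to corner 65.0
[-91  46] r 12.4 to corner 34.0
[-68  61] r 12.3 to corner 42.0
tilt 39.7 down dir (tote) [-0.59 -0.26 -0.77]
```

```bash
python3 -m crank '[[0,0,0,0.006,-0.14,-0.045,1],[0,0,0,0.012,-0.28,-0.09,1],[0,0,0,0.02,-0.42,-0.135,1],[0,0,0,0.027,-0.56,-0.18,1],[0,0,0,0.027,-0.59,-0.188,1]]'
python3 - <<'E'
from h import *
tabs()
for az in(115,135):print(az);go([480,0,300],tilt(40,az))
E
```

```text
clock: 12.95
eef_pos: [479.9, 0.0, 301.0]
tcp_rot: [2.534, 0.166, 1.206]
contact_force: [-1.8, -0.4, -6.6]
opening: 0.241
grasp_force: 78.8
[  2 -86] r 14.3 to corner 195.0
[  0 -61] r 17.4 to corner 174.0
[-91 -43] r 12.5 to corner 121.0
[  1 -33] r 17.1 to corner 153.0
[-91 -16] r 12.2 to corner 94.0
[ 1 -8] r 14.5 to corner 137.0
[-91  44] r 12.5 to corner 36.0
[-70  61] r 12.3 to corner 40.0
tilt 35.9 down dir (tote) [-0.56  0.17 -0.81]
115
row [-0.0016 -0.0032  0.0015] [ 0.291 -0.423 -0.161] | len 0.004 ang 30.8
135
row [-0.0016 -0.0032  0.0015] [ 0.103 -0.29  -0.101] | len 0.004 ang 18.6
```

```bash
python3 -m crank '[[0,0,0,0.07,-0.1,-0.04,1],[0,0,0,0.14,-0.2,-0.08,1],[0,0,0,0.22,-0.31,-0.12,1],[0,-0.001,0,0.291,-0.42,-0.16,1],[0,-0.001,0,0.291,-0.42,-0.16,1]]'
python3 - <<'E'
from h import *
tabs()
for az in(90,100,135):print(az);go([480,0,300],tilt(40,az))
E
```

```text
clock: 13.5
eef_pos: [480.2, 2.9, 296.6]
tcp_rot: [2.823, 0.609, 1.169]
contact_force: [0.0, 0.7, -5.2]
opening: 0.246
grasp_force: 79.0
[ -1 -86] r 13.4 to corner 194.0
[  0 -61] r 17.3 to corner 174.0
[  0 -34] r 16.9 to corner 153.0
[-91  -7] r 12.4 to corner 85.0
[ 0 -7] r 14.0 to corner 135.0
[-91  21] r 12.6 to corner 58.0
[-91  48] r 12.5 to corner 32.0
[-67  62] r 12.3 to corner 42.0
tilt 38.8 down dir (tote) [-0.26  0.57 -0.78]
90
row [-0.0033  0.0017 -0.001 ] [ 0.267 -0.08  -0.085] | len 0.004 ang 16.7
100
row [-0.0033  0.0017 -0.001 ] [ 0.154 -0.07  -0.047] | len 0.004 ang 10.1
135
row [-0.0033  0.0017 -0.001 ] [-0.192  0.107  0.089] | len 0.004 ang 13.6
```

```bash
python3 -m crank '[[0,0,0,0.09,-0.027,-0.028,1],[0,0,0,0.18,-0.054,-0.056,1],[0,0,0,0.267,-0.08,-0.085,1],[0,0,0,0.267,-0.08,-0.085,1],[0,0,0,0.267,-0.08,-0.085,1]]'
python3 - <<'E'
from h import *
tabs()
for az in(75,100,135):print(az);go([480,0,300],tilt(40,az))
E
```

```text
clock: 14.05
eef_pos: [478.4, 0.3, 298.6]
tcp_rot: [3.135, 0.699, 1.25]
contact_force: [-0.6, -0.3, -3.6]
opening: 0.242
grasp_force: 79.2
[  1 -86] r 15.0 to corner 195.0
[  1 -62] r 17.4 to corner 175.0
[  0 -61] r 17.4 to corner 174.0
[ -1 -33] r 17.1 to corner 152.0
[-1 -8] r 14.5 to corner 135.0
[-89   2] r 12.4 to corner 77.0
[-91  30] r 12.5 to corner 49.0
[-91  57] r 12.7 to corner 25.0
[-64  62] r 12.3 to corner 45.0
tilt 40.0 down dir (tote) [-0.01  0.64 -0.77]
75
row [-0.0007  0.002  -0.001 ] [ 0.169  0.023 -0.065] | len 0.002 ang 10.5
100
row [-0.0007  0.002  -0.001 ] [-0.109  0.011  0.036] | len 0.002 ang 6.6
135
row [-0.0007  0.002  -0.001 ] [-0.457  0.192  0.164] | len 0.002 ang 29.9
```

```bash
python3 -m crank '[[0,0,0,0.06,0.008,-0.022,1],[0,0,0,0.12,0.016,-0.044,1],[0,0,0,0.169,0.023,-0.065,1],[0,0,0,0.169,0.023,-0.065,1]]'
python3 - <<'E'
from h import *
tabs()
for az in(65,100,135):print(az);go([480,0,300],tilt(40,az))
E
```

```text
clock: 14.5
eef_pos: [478.5, 0.5, 298.8]
tcp_rot: [-2.927, 0.671, 1.331]
contact_force: [0.0, -0.6, -3.6]
opening: 0.242
grasp_force: 79.2
[  0 -86] r 14.4 to corner 194.0
[  1 -86] r 14.4 to corner 195.0
[  0 -61] r 17.3 to corner 174.0
[  0 -31] r 18.3 to corner 151.0
[ 0 -9] r 15.4 to corner 137.0
[-89   7] r 12.2 to corner 72.0
[-90  34] r 12.4 to corner 46.0
[-91  62] r 12.6 to corner 21.0
[-63  62] r 12.4 to corner 46.0
tilt 40.1 down dir (tote) [ 0.17  0.62 -0.77]
65
row [-0.0009  0.0016 -0.0012] [ 0.105  0.04  -0.041] | len 0.002 ang 6.9
100
row [-0.0009  0.0016 -0.0012] [-0.279 -0.011  0.099] | len 0.002 ang 17.0
135
row [-0.0009  0.0016 -0.0012] [-0.633  0.171  0.207] | len 0.002 ang 39.4
```

```bash
python3 -m crank '[[0,0,0,0.05,0.02,-0.02,1],[0,0,0,0.1,0.04,-0.04,1],[0,0,0,0.1,0.04,-0.04,1]]'
python3 - <<'E'
from h import *
tabs()
for az in(58,100,135):print(az);go([480,0,300],tilt(40,az))
E
```

```text
clock: 14.85
eef_pos: [478.5, 0.5, 298.8]
tcp_rot: [-2.806, 0.623, 1.366]
contact_force: [1.0, 0.1, -4.6]
opening: 0.244
grasp_force: 79.3
[  0 -86] r 14.4 to corner 194.0
[  1 -86] r 14.4 to corner 195.0
[  0 -61] r 17.3 to corner 174.0
[  1 -33] r 17.1 to corner 153.0
[ 1 -7] r 14.2 to corner 136.0
[-78   9] r 12.4 to corner 73.0
[-86  35] r 12.5 to corner 46.0
[-89  61] r 12.4 to corner 23.0
[-62  62] r 12.4 to corner 47.0
tilt 39.9 down dir (tote) [ 0.27  0.58 -0.77]
58
row [-0.0009  0.0014 -0.0014] [ 0.074  0.039 -0.03 ] | len 0.002 ang 5.1
100
row [-0.0009  0.0014 -0.0014] [-0.381 -0.05   0.134] | len 0.002 ang 23.3
135
row [-0.0009  0.0014 -0.0014] [-0.74   0.132  0.225] | len 0.002 ang 45.0
```

```bash
python3 -m crank '[[0,0,0,0,0,0,1],[0,0,0,-0.11,-0.015,0.04,1],[0,0,0,-0.22,-0.03,0.08,1],[0,0,0,-0.33,-0.04,0.12,1],[0,0,0,-0.38,-0.05,0.134,1]]'
python3 - <<'E'
from h import *
tabs()
for az in(135,):print(az);go([480,0,300],tilt(40,az));go([480,0,300],tilt(43,az))
E
```

```text
clock: 15.4
eef_pos: [477.4, 1.4, 299.0]
tcp_rot: [2.995, 0.685, 1.206]
contact_force: [-0.6, 0.2, -3.9]
opening: 0.238
grasp_force: 79.2
[  0 -86] r 15.2 to corner 194.0
[  1 -86] r 15.2 to corner 195.0
[  0 -62] r 17.7 to corner 175.0
[  0 -34] r 16.9 to corner 153.0
[ 0 -7] r 14.0 to corner 135.0
[-76  40] r 12.9 to corner 48.0
[-76  55] r 13.9 to corner 37.0
[-90  62] r 12.4 to corner 22.0
[-62  62] r 12.5 to corner 47.0
[-22  62] r 12.1 to corner 86.0
tilt 40.0 down dir (tote) [-0.11  0.63 -0.77]
135
row [-0.001   0.0035 -0.0002] [-0.342  0.18   0.137] | len 0.004 ang 23.5
row [-0.001   0.0035 -0.0002] [-0.376  0.141  0.146] | len 0.004 ang 24.5
```

```bash
python3 -m crank '[[0,0,0,-0.09,0.035,0.036,1],[0,0,0,-0.18,0.07,0.07,1],[0,0,0,-0.28,0.105,0.11,1],[0,0,0,-0.376,0.141,0.146,1],[0,0,0,-0.376,0.141,0.146,1]]'
python3 -m crank '[[0,0,0,0,0,0,1],[0,0,0,0,0,0,1],[0,0,0,0,0,0,1],[0,0,0,0,0,0,1],[0,0,0,0,0,0,1]]'
python3 - <<'E'
from h import *
tabs()
from rig import cams
I=[cams.grab_frame(n)['image'] for n in('wrist','scene')]
cv2.imwrite('pics/t2.png',np.hstack([I[0][:,100:460],I[1][:,160:480]])[...,::-1])
for az in(135,165,180):print(az);go([480,0,300],tilt(43,az))
E
```

```text
clock: 15.95
eef_pos: [476.1, 0.5, 298.2]
tcp_rot: [2.565, 0.504, 1.104]
contact_force: [-0.8, 0.4, -3.9]
opening: 0.246
grasp_force: 79.3
clock: 16.45
eef_pos: [478.7, 0.9, 298.6]
tcp_rot: [2.566, 0.504, 1.102]
contact_force: [0.5, -0.7, -3.2]
opening: 0.241
grasp_force: 79.4
[  0 -86] r 15.2 to corner 194.0
[  1 -86] r 15.2 to corner 195.0
[  0 -62] r 17.7 to corner 175.0
[  0 -34] r 17.0 to corner 153.0
[ 0 -7] r 14.2 to corner 135.0
[ 1 -7] r 14.2 to corner 136.0
[-80  37] r 12.6 to corner 48.0
[-80  55] r 13.7 to corner 34.0
[-65  61] r 12.6 to corner 44.0
[-36  62] r 12.2 to corner 72.0
tilt 42.7 down dir (tote) [-0.48  0.48 -0.73]
135
row [-0.0007  0.0021 -0.    ] [-0.007  0.001 -0.   ] | len 0.002 ang 0.4
165
row [-0.0007  0.0021 -0.    ] [-0.185  0.309  0.134] | len 0.002 ang 22.0
180
row [-0.0007  0.0021 -0.    ] [-0.209  0.49   0.19 ] | len 0.002 ang 32.4
```

View pics/t2.png

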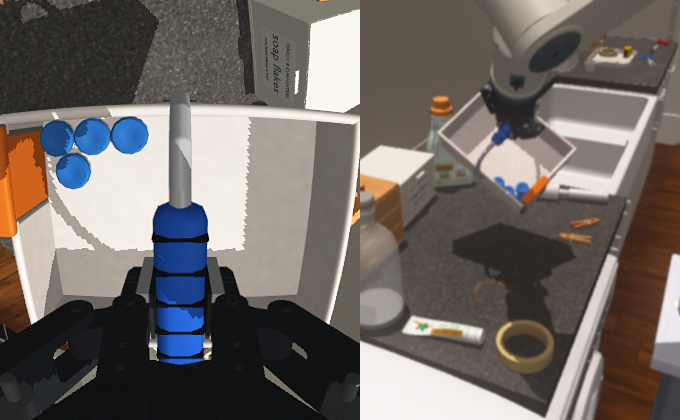

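The tablets are bunched in the gate corner, at crop pixels (58,138), (92,135), (129,134) and (73,171). The gate is shut and the tote is held at about 43° tilt, well clear of the worktop.

```bash
python3 -c "
from rig import sign_off;print(sign_off())"
```

```text
the job is handed in; nothing more can be done
None
```

I shut the gate while the tote stood on the worktop, then lifted the tote; it is still held tilted about 43° towards the gate corner, clear of the worktop, with all four tablets bunched there (centres about 20 to 72 mm from it), nothing spilled and no bystander visibly moved, and I handed the job in at about 16.5 s.

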